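Index the drilling jig to the last foot socket and lock it

ROBOT

A 6-joint arm with a two-finger parallel gripper is mounted at the origin on the work surface. World frame = base frame: x ahead of the robot, y to its left, z up, the work surface at z = 0. Lengths are in mm, angles in rad, forces in N, time in s.
With the tool pointing down it reaches from about 275 to 1000 mm from the base axis. Payload 8.4 kg.
Tool frame: the origin (TCP) lies on the centre line of the jaws, within the pads' length; the fingertips stand r.tip_reach ahead of it and the grasp point (between the pads) lies 11 mm behind it (r.tip_reach is the distance from the TCP to the fingertips, in mm); z points along the fingers, y is the line along which they close (so a half turn about z gives the same grasp; the last joint's range is limited). The gripper opens to 85 mm and grips with 20 to 120 N. Pads are 22 mm wide; open, the fingers measure 114 mm over their backs; the gripper's body (76 mm by 85 mm) begins 54 mm behind the grasp point. The pads swing forward as they close: fully open they stand 13 mm farther back than shut.
Start: joints at [-1.198, 0.353, 1.633, -0, 1.155, -0.002], TCP at [228.803, -581.616, 239.281] pointing down, gripper open.
Joint ranges: [-2.63, 2.63], [-0.92, 2.1], [0.06, 2.66], [-1.3, 4.44], [0, 2.69], [-3.02, 3.02]. Speed limits (rad/s): [2.22, 2.22, 2.79, 3.14, 3.14, 3.14].

INTERFACE

Orientations are given as [roll, pitch, yaw] about the fixed x, y, z axes, in that order (R = Rz(yaw) Ry(pitch) Rx(roll)).
In Python, from rig import r gives the robot as it stands.
- The arm moves only by the tool carry_out, never from a script. Its argument "targets" is a list of rows, each an object with "dp": the shift along the tool's x, y, z in mm, a list of three; "yaw": the turn about the tool's z in degrees. A call has 1 to 12 rows; each row is the pose to reach, as a shift and turn from the pose commanded when the call began, along the tool's axes at that moment; what a row does not reach only later rows make up. A row lasts 1/8 s, in which the tool goes at most 62.5 mm and 10.7 degrees, less where a joint would pass 70% of its speed; a pose out of reach is approached as far as the arm can. A call with a gripper value outside its range is refused whole. "fingers" is the opening, from -1 (shut) to 1 (fully open), so that 0 is half open, set as the call begins (left out, the last holds). The fingers move at their own pace and stop on an object; "grip_force" is the grip in N (left out, the last holds). Time passes only in rows, so rows that repeat a pose let the fingers close. It gives the time, the measured TCP pose, the force, the opening and the grip force at its end, in the units of the state.
- r.sense(): the state, without advancing time (a new reading comes with each control period).
- r.grab_frame(name): name is "scene" or "top"; returns the picture (480x640x3 uint8, red, green, blue); there is no depth.
- r.get_calibration(name): a dict with "fx", "fy", "cx", "cy" (pixels), "dist_coeffs" ([k1, k2, p1, p2, k3] as OpenCV has them; the pictures are not rectified), "rvec" (rotation vector, rad) and "tvec" (3), from world to camera coordinates, as OpenCV has them. Camera axes: x right, y down, z forward; pixel columns grow to the right and rows downward; lengths in mm; the calibration is good to about 2 mm. A picture is of the moment at which its call begins. get_calibration takes no time and is no camera call.
- r.sign_off(): hands the job in; it is judged then, once.
The state is a dict: "clock": time; "qpos": joint angles; "qvel": joint speeds; "joint_efforts": joint torques, N m; "eef_pos": TCP position; "tcp_rot": TCP orientation; "contact_force": force on the tool from outside, world axes, zero at the start; "wrist_torque": the same for the moment, N m; "opening": opening from 0.0 (shut) to 1.0 (fully open); "grasp_force": force on a finger pad.
Only numpy, scipy, OpenCV 4.12 (cv2) and the standard library are available. Lean on these libraries where they do the work, as an engineer would, in place of code of your own. Each camera call takes 0.05 s, during which the arm holds its last target. There are 200 camera calls.

TASK

Two of the three foot sockets in the round lamp base are drilled; the third is only marked with a red cross. Push the orange peg round to turn the jig's index disc until the red cross lies under the brass drill bush, then push the red tab of the lock bolt until the bolt is fully home in the disc's slot; use the fingertips only, gripping neither peg nor tab, and do not ram them. Leave the lamp base seated on the disc and the other things on the bench where they are.

Things in the scene. Friction and masses are not known exactly. Their poses are not given: they have to be found in the camera images.
- jig: Drilling jig fixed on the bench: plywood board 335 x 375 x 18 mm. Origin: on the disc's axis at the bench surface, z up. The lock bolt lies on its +y side and slides towards -y in two steel keepers (52 mm wide, 49 mm high, 150 and 198 mm from the axis). On its +x side, 165 mm out, a post carries an arm 24 mm wide reaching in to the brass bush; arm top 107 mm above the bench.
- bush (a point): Centre of the lower mouth of the brass drill bush (28 mm outside, 17 mm hole, 22 mm high), 58 mm from the axis along the jig's +x and 85 mm above the bench.
- disc: Dark brown index disc, 250 mm across, 12 mm thick, top 42 mm above the bench. Origin: on its upright axis at its underside, z up. Turns without limits with slight friction (1.2 N at the peg) and stays where left. Locked right, its axes are parallel to the jig's; at the start it stands 0.45 to 1.75 rad counter-clockwise (from above) of that. Three steel pins, 16 mm high, stand on it round the lamp base.
- slot (a point): Mouth of the right slot: on the disc's rim, 125 mm from the axis, on the disc's own +y; it must face the bolt. Two more slots, 120 degrees to either side, look the same and are wrong. Slots are 20 mm wide and 24 mm deep, their mouths flared to 28 mm.
- peg (a point): Orange turning peg, upright on the disc: 18 mm thick, top 82 mm above the bench, with a 24 mm foot collar 3 mm high. The point lies on the peg's axis 66 mm above the bench. It stands 106 mm from the disc's axis at 150 degrees from the disc's own +x; 17 mm clear space to the lamp base, 5 mm to the circle of the pins' outsides.
- bolt (a joint): Steel lock bolt, a bar 16 mm wide, 12 mm high, round nosed, middle 36 mm above the bench. 0 = drawn back (nose 8 mm clear of the rim), 0.026 m = fully home, tab against the keeper, nose 18 mm inside the slot. 2 N moves it and it stays where left; it meets the solid rim at 0.008 unless a slot stands before it. Starts at 0 to 0.003.
- tab (a point): Middle of the outer face (away from the disc) of the bolt's upright red tab, 34 mm wide, 8 mm thick, from 30 to 82 mm above the bench; the point lies 62 mm above the bench, 240 mm from the axis along the jig's +y when drawn back. Push it along the jig's -y.
- lamp_base: Round maple lamp base, 160 mm across and 28 mm high, about 0.4 kg, lying loose on rubber pads on the disc between the stop pins and turning with it; its top lies 73 mm above the bench. Origin: centre of its underside; z up. Two sockets of 18 mm and a 12 mm centre hole are drilled.
- mark (a point): Centre of the red cross (24 mm) on the lamp base's top, 58 mm from its centre along its own +x.
- foot_a: Turned maple lamp foot, 42 mm across and 50 mm high with its tenon, standing beside the jig; origin under its centre. Leave alone.
- foot_b: Second such foot. Leave alone.
- foot_c: Third such foot. Leave alone.
- stain_can: Small steel stain tin with a blue label, 74 mm across, 92 mm high, standing on the jig's board beside the lock bolt, on its +x side; origin under its centre. Leave alone.
- glue: White glue bottle, 58 mm across, 185 mm high, orange cap; origin under its centre. Leave alone.
- brush: Flat brush lying on the bench, about 200 mm long; origin under its middle. Leave alone.
- square: Try square lying on the bench: dark stock 120 mm, steel blade 180 mm; origin under the stock's middle. Leave alone.
- drill: Blue and black cordless drill lying on its side, 60 mm high; origin under its motor housing. Leave alone.
Not all that is in view belongs to the job. There is more than one size of the lamp_base; the job needs the largest.

How it is judged (in metres and radians):
At the end, for the whole second after the job is handed in: The bolt is pushed home (joint over 22.5 of 26 mm) in the right slot, the red cross lies within 8 mm of the bush's axis seen from above, the lamp base lies flat on its pads, and disc and lamp base are at rest (value of joint bolt above 0.0225 m and horizontal distance between mark and bush below 0.008 m and z of lamp_base in the frame of disc below 0.018 m and angle between lamp_base's own z axis and vertical below 0.06 rad and angular speed of disc below 0.05 rad/s and linear speed of lamp_base below 0.02 m/s); the robot touches nothing.
It fails at once if the lamp base was lifted off or tipped on the disc (z of lamp_base in the frame of disc above 0.025 m or angle between lamp_base's own z axis and vertical above 0.15 rad).
It fails at once if another thing on the bench was moved or lifted by more than 25 mm (distance of any of foot_a, foot_b, foot_c, stain_can, glue, brush, square, drill from where it was at the start of the episode above 0.025 m).
It fails at once if the peg was gripped, or the disc shoved hard (fingers on the disc with over 30 N in all) (contact force between the fingers and disc above 30 N).
It fails at once if the bolt was gripped or rammed (fingers on it with over 36 N in all) (contact force between the fingers and bolt above 36 N).
It also fails if it takes over 54 s, if anything falls off the work surface, if the arm or the gripper's body presses on something with over 40 N, if the wrist force passes 120 N, or if a joint passes its speed limit or range.

## Working session

There is one attempt and no reset: what is moved stays moved. The work goes in short steps, Python scripts to look and compute and a tool call to move; the robot and the scene stay as the last step left them, time stands still between calls to the robot, and variables do not carry over. Pictures are saved under pics/ and viewed, at most 10 in all, crops included, and the job is handed in when it is done.

Besides the shell and the picture viewer there is one more tool, called after ">>>" by a JSON object that holds its "name" and its "arguments". carry_out: Moves the arm, as the interface text tells. Its arguments: {"type":"object","properties":{"targets":{"type":"array","items":{"type":"object","properties":{"dp":{"type":"array","items":{"type":"number"}},"yaw":{"type":"number"}}}},"fingers":{"type":"number"},"grip_force":{"type":"number"}},"required":["targets"]}

```bash
mkdir -p pics; python3 - <<'E'
from rig import r
import cv2
s=r.sense();print({k:s[k] for k in('clock','eef_pos','tcp_rot','opening','contact_force')},r.tip_reach)
for n in('scene','top'):
    cv2.imwrite(f'pics/{n}0.png',r.grab_frame(n)[:,:,::-1]);print(r.get_calibration(n))
E
```

```text
{'clock': 0.0, 'eef_pos': array([ 228.65215547, -581.16146144,  238.55253442]), 'tcp_rot': array([-3.14016666e+00,  4.19655966e-06,  3.74834527e-01]), 'opening': 1.0004182912808244, 'contact_force': array([0.10279956, 0.27210677, 0.25043122])} 8.0
{'fx': 604.5996404774438, 'fy': 604.5996404774438, 'cx': 327.9371703529738, 'cy': 240.1720334163313, 'dist_coeffs': array([-0.09178266,  0.        ,  0.        ,  0.        ,  0.        ]), 'rvec': array([ 1.55402489,  2.08070188, -0.75697647]), 'tvec': array([ 133.95167208, -327.63851596, 1730.99191071])}
{'fx': 435.6400384007947, 'fy': 435.6400384007947, 'cx': 325.58888834479586, 'cy': 237.8948651731777, 'dist_coeffs': array([-0.09649806,  0.        ,  0.        ,  0.        ,  0.        ]), 'rvec': array([ 2.13728882, -2.17473421,  0.17362748]), 'tvec': array([  14.95097847,  509.4973007 , 1040.42771998])}
```

View pics/top0.png

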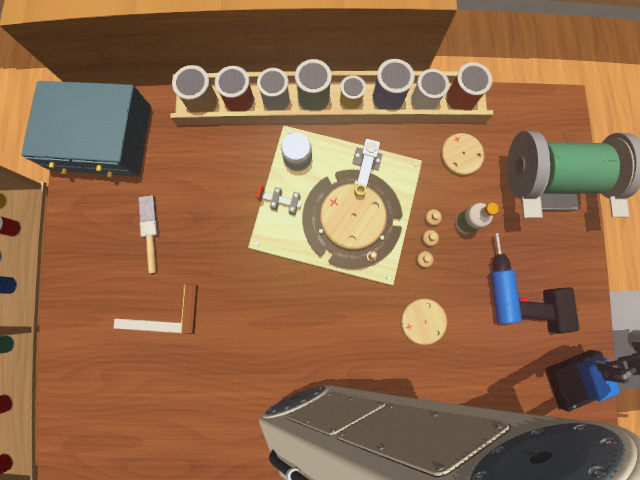

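View pics/scene0.png

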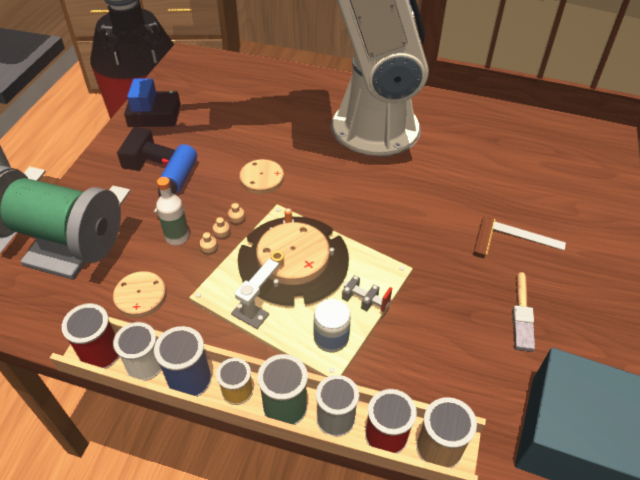

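The top view shows the disc centre near (352,217), bush (360,190), cross (334,202), peg (373,256) and red tab (261,192). The scene view shows the same: cross (309,265), peg (288,215), tab (387,298).

```bash
cat > h.py <<'E'
from rig import r
import cv2, numpy as np
def ray(n,uv,z):
    c=r.get_calibration(n);K=np.array([[c['fx'],0,c['cx']],[0,c['fy'],c['cy']],[0,0,1]])
    p=cv2.undistortPoints(np.array([[uv]],float),K,c['dist_coeffs'])[0,0]
    R=cv2.Rodrigues(c['rvec'])[0];o=-R.T@c['tvec'];d=R.T@np.array([p[0],p[1],1])
    return (o+d*(z-o[2])/d[2])[:2]
def blobs(im,lo,hi,box,amin=8):
    h=cv2.cvtColor(im,cv2.COLOR_RGB2HSV);m=cv2.inRange(h,lo,hi);k=np.zeros_like(m);x0,y0,x1,y1=box;k[y0:y1,x0:x1]=m[y0:y1,x0:x1]
    n,_,st,ce=cv2.connectedComponentsWithStats(k)
    return [(ce[i].round(1),st[i].tolist()) for i in range(1,n) if st[i][4]>=amin]
E
python3 - <<'E'
from h import *
t=r.grab_frame('top');s=r.grab_frame('scene')
for n,im,items in(('top',t,[('cross',(322,190,346,214),73),('peg',(362,245,384,268),82),('tab',(250,180,270,205),72)]),
  ('scene',s,[('cross',(296,255,322,275),73),('peg',(280,203,298,226),75),('tab',(375,285,398,312),60)])):
    for k,b,z in items:
        for ce,st in blobs(im,(0,150,90) if k!='peg' else (3,120,80),(14,255,255),b,6)+(blobs(im,(170,130,80),(180,255,255),b,6)):
            print(n,k,ce,st,ray(n,ce,z).round(1))
# disc: dark mask fit
h=cv2.cvtColor(t,cv2.COLOR_RGB2HSV);m=cv2.inRange(h,(0,0,0),(180,255,95));k=np.zeros_like(m);k[160:275,295:410]=m[160:275,295:410]
cs=max(cv2.findContours(k,cv2.RETR_EXTERNAL,cv2.CHAIN_APPROX_NONE)[0],key=cv2.contourArea)
e=cv2.fitEllipse(cv2.convexHull(cs));print('disc',e,ray('top',e[0],42))
big=np.hstack([cv2.resize(t[120:290,240:430],None,fx=3,fy=3,interpolation=2)[:510,:],])
cv2.imwrite('pics/c1.png',big[:,:,::-1])
E
```

```text
top cross [333.7 202. ] [331, 199, 7, 7, 15] [591.7 -14.4]
top tab [255.3 191.5] [250, 180, 15, 25, 178] [621.1 175.3]
scene cross [308.4 263.9] [305, 261, 8, 7, 25] [593.2 -13.6]
scene peg [289.3 211.9] [280, 203, 18, 22, 225] [ 460.7 -101.2]
scene tab [386.  298.3] [381, 287, 11, 25, 107] [624.  165.9]
scene tab [393.7 305.6] [387, 295, 11, 17, 101] [637.5 185.3]
disc ((302.26055908203125, 164.11911010742188), (6.607486248016357, 17.068376541137695), 68.45913696289062) [697.93819016  61.61500054]
```

View pics/c1.png

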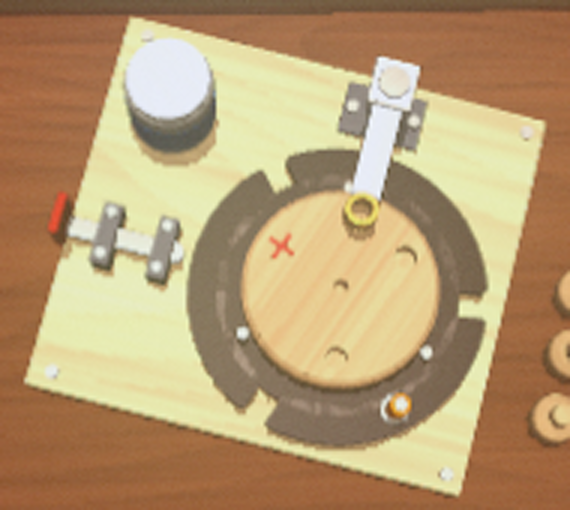

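The crop shows disc and peg clearly. At 3x plus offset (240,120), the cross is at (281,246), lamp hole (341,285), bush ring (361,210), peg (399,403) and tab (59,215). The right slot is at (255,400), and the board corners are visible.

```bash
python3 - <<'E'
from h import *
f=lambda u,v,z:ray('top',(240+u/3-.33,120+v/3-.33),z)
P={k:f(*v) for k,v in dict(hole=(341,286,73),cross=(281,246,73),bush=(361,210,107),peg=(399,402,82),tab=(59,214,78),slot=(257,397,42),p1=(243,331,58),p2=(427,350,58)).items()}
co=np.array([f(u,v,18) for u,v in((132,17),(545,122),(462,495),(25,382))])
for i in range(4):
    d=co[(i+1)%4]-co[i];print('edge',np.linalg.norm(d).round(1),np.degrees(np.arctan2(d[1],d[0])).round(1))
t=r.grab_frame('top');s=r.grab_frame('scene')
C=[]
for n,im,b,z in(('top',t,(300,165,410,272),73),('scene',s,(240,210,345,300),73)):
    h=cv2.cvtColor(im,cv2.COLOR_RGB2HSV);x0,y0,x1,y1=b;m=cv2.inRange(h,(8,50,110),(25,190,255));k=np.zeros_like(m);k[y0:y1,x0:x1]=m[y0:y1,x0:x1]
    c=(f(341,286,73) if n=='top' else None)
    k=cv2.morphologyEx(k,cv2.MORPH_OPEN,np.ones((3,3)))
    lab=cv2.connectedComponents(k)[1];px=(350,205) if n=='top' else (285,250)
    cs=max(cv2.findContours((lab==lab[px[1],px[0]]).astype(np.uint8),cv2.RETR_EXTERNAL,cv2.CHAIN_APPROX_NONE)[0],key=cv2.contourArea)
    w=np.array([ray(n,p[0],z) for p in cv2.convexHull(cs)]).astype(np.float32);print(n,'lamp fit',cv2.fitEllipse(w),cv2.minEnclosingCircle(w))
for k,p in P.items():
    d=p-P['hole'];print(k,p.round(1),'r',np.linalg.norm(d).round(1),'ang',np.degrees(np.arctan2(d[1],d[0])).round(1))
E
```

```text
edge 372.0 -105.6
edge 332.3 164.9
edge 375.9 74.5
edge 332.8 -15.8
top lamp fit ((550.3678588867188, -57.035884857177734), (243.4001007080078, 252.34539794921875), 97.96894836425781) ((550.7984008789062, -48.976566314697266), 132.0487518310547)
scene lamp fit ((530.4335327148438, -48.014774322509766), (178.02761840820312, 280.5368347167969), 81.58370971679688) ((543.13037109375, -23.412372589111328), 134.06179809570312)
hole [559. -61.] r 0.0 ang 0.0
cross [592.6 -13.5] r 58.1 ang 54.8
bush [612.8 -75.6] r 55.7 ang -15.1
peg [ 463.7 -103.4] r 104.3 ang -156.0
tab [620.6 164.7] r 234.0 ang 74.7
slot [474.    7.5] r 109.2 ang 141.1
p1 [526.1  18.1] r 85.7 ang 112.6
p2 [ 508.2 -130.7] r 86.3 ang -126.1
```

```bash
cat >> h.py <<'E'
C=np.array([558.5,-60.8]);JY=-15.4
def rows(wps):
    "wps: (x,y,z,yawdeg world) -> dp,yaw from current pose"
    s=r.sense();p=s['eef_pos'];y0=s['tcp_rot'][2];c,sn=np.cos(y0),np.sin(y0)
    print('t',round(s['clock'],2),'now',p.round(1),np.degrees(y0).round(1),'F',s['contact_force'].round(1))
    for x,y,z,w in wps:
        d=np.array([x,y,z])-p
        print([round(float(v),1) for v in(c*d[0]+sn*d[1],sn*d[0]-c*d[1],-d[2])],round(float((np.degrees(y0)-w+90)%180-90),1))
def fp(a,rad=110,z=64): return (*(C+rad*np.array([np.cos(np.radians(a)),np.sin(np.radians(a))])),z,a-180)
E
python3 - <<'E'
from h import *
rows([fp(226,z=150),fp(226)])
E
```

```text
t 0.3 now [ 228.8 -581.5  239. ] 21.5 F [ 0.1  0.8 -0.9]
[397.4, -318.2, 89.0] -24.5
[397.4, -318.2, 175.0] -24.5
```

>>> {"name": "carry_out", "arguments": {"targets": [{"dp": [397.4, -318.2, 0], "yaw": -24.5}, {"dp": [397.4, -318.2, 0], "yaw": -24.5}, {"dp": [397.4, -318.2, 0], "yaw": -24.5}, {"dp": [397.4, -318.2, 0], "yaw": -24.5}, {"dp": [397.4, -318.2, 0], "yaw": -24.5}, {"dp": [397.4, -318.2, 0], "yaw": -24.5}, {"dp": [397.4, -318.2, 0], "yaw": -24.5}, {"dp": [397.4, -318.2, 0], "yaw": -24.5}, {"dp": [397.4, -318.2, 60], "yaw": -24.5}, {"dp": [397.4, -318.2, 100], "yaw": -24.5}, {"dp": [397.4, -318.2, 100], "yaw": -24.5}, {"dp": [397.4, -318.2, 100], "yaw": -24.5}], "fingers": -1, "grip_force": 20}}

```text
clock: 1.8
eef_pos: [482.9, -140.5, 140.6]
tcp_rot: [3.14, -0.001, 0.802]
contact_force: [-0.2, -0.1, -0.3]
opening: -0.005
grasp_force: 0.0
```

```bash
python3 - <<'E'
from h import *
rows([fp(226)])
t=r.grab_frame('top');s=r.grab_frame('scene')
a=cv2.resize(t[140:300,260:460],(600,480));b=cv2.resize(s[180:310,220:400],(600,433))
cv2.imwrite('pics/c2.png',cv2.resize(np.vstack([a,b])[:,:,::-1],(525,600)) if 0 else b[:,:,::-1])
E
```

```text
t 1.8 now [ 482.9 -140.5  140.6] 46.0 F [-0.2 -0.1 -0.3]
[-0.2, -1.0, 76.6] -0.0
```

View pics/c2.png

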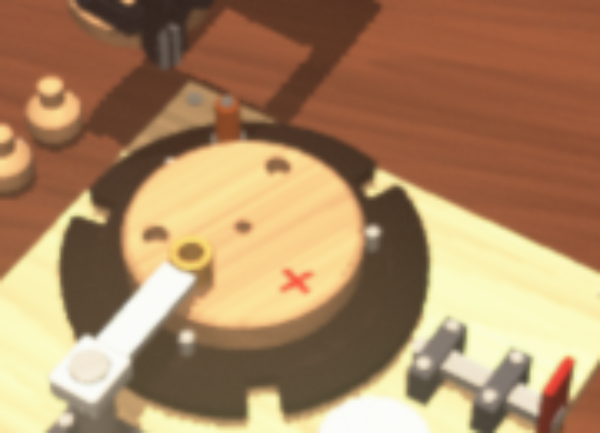

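The scene crop shows the closed fingertips near (168,65), above and to the CCW side of the peg at (228,120), with a clear way down. Descending.

>>> {"name": "carry_out", "arguments": {"targets": [{"dp": [0, -1, 40], "yaw": 0}, {"dp": [0, -1, 70], "yaw": 0}, {"dp": [0, -1, 76], "yaw": 0}, {"dp": [0, -1, 76], "yaw": 0}]}}

```text
clock: 2.4
eef_pos: [482.1, -139.7, 64.3]
tcp_rot: [3.141, -0.001, 0.802]
contact_force: [-0.1, 0.7, -0.1]
opening: 0.003
grasp_force: 0.0
```

```bash
python3 - <<'E'
from h import *
rows([fp(a) for a in np.arange(224,201,-2)])
E
```

```text
t 2.4 now [ 482.1 -139.7   64.3] 46.0 F [-0.1  0.7 -0.1]
[-0.1, -3.7, 0.3] 2.0
[0.1, -7.5, 0.3] 4.0
[0.4, -11.4, 0.3] 6.0
[0.9, -15.2, 0.3] 8.0
[1.5, -19.0, 0.3] 10.0
[2.2, -22.7, 0.3] 12.0
[3.1, -26.5, 0.3] 14.0
[4.0, -30.2, 0.3] 16.0
[5.2, -33.9, 0.3] 18.0
[6.4, -37.5, 0.3] 20.0
[7.8, -41.1, 0.3] 22.0
[9.3, -44.6, 0.3] 24.0
```

>>> {"name": "carry_out", "arguments": {"targets": [{"dp": [0, -3.7, 0], "yaw": 2}, {"dp": [0.1, -7.5, 0], "yaw": 4}, {"dp": [0.4, -11.4, 0], "yaw": 6}, {"dp": [0.9, -15.2, 0], "yaw": 8}, {"dp": [1.5, -19, 0], "yaw": 10}, {"dp": [2.2, -22.7, 0], "yaw": 12}, {"dp": [3.1, -26.5, 0], "yaw": 14}, {"dp": [4, -30.2, 0], "yaw": 16}, {"dp": [5.2, -33.9, 0], "yaw": 18}, {"dp": [6.4, -37.5, 0], "yaw": 20}, {"dp": [7.8, -41.1, 0], "yaw": 22}, {"dp": [9.3, -44.6, 0], "yaw": 24}]}}

```text
clock: 3.9
eef_pos: [457.5, -102.1, 65.2]
tcp_rot: [3.139, -0.003, 0.382]
contact_force: [0.8, -1.2, -0.6]
opening: 0.001
grasp_force: 0.7
```

```bash
cat >> h.py <<'E'
def cross(n='scene',box=(225,215,345,300)):
    im=r.grab_frame(n)
    for ce,st in blobs(im,(0,130,90),(8,255,255),box,6)+blobs(im,(172,130,90),(180,255,255),box,6):
        p=ray(n,ce,73);d=p-C;print(n,ce,st,p.round(1),'r',np.linalg.norm(d).round(1),'ang',np.degrees(np.arctan2(d[1],d[0])).round(1))
    return im
E
python3 - <<'E'
from h import *
rows([fp(202)]);cross();cross('top',(322,185,375,250))
E
```

```text
t 3.9 now [ 457.5 -102.1   65.2] 21.9 F [ 0.8 -1.2 -0.6]
[-0.9, -0.4, 1.2] -0.1
scene [302.2 266.7] [298, 263, 9, 8, 24] [604.4 -24.1] r 58.8 ang 38.7
top [337.4 196.9] [335, 194, 6, 7, 17] [604.3 -23.6] r 58.9 ang 39.1
```

>>> {"name": "carry_out", "arguments": {"targets": [{"dp": [0.1, -3.8, 0], "yaw": 2}, {"dp": [0.3, -7.7, 0], "yaw": 4}, {"dp": [0.6, -11.5, 0], "yaw": 6}, {"dp": [1.1, -15.3, 0], "yaw": 8}, {"dp": [1.7, -19.1, 0], "yaw": 10}, {"dp": [2.4, -22.9, 0], "yaw": 12}, {"dp": [3.3, -26.6, 0], "yaw": 14}, {"dp": [4.3, -30.3, 0], "yaw": 16}, {"dp": [5.4, -34, 0], "yaw": 18}, {"dp": [6.6, -37.6, 0], "yaw": 20}, {"dp": [8, -41.2, 0], "yaw": 22}, {"dp": [9.5, -44.7, 0], "yaw": 24}]}}

```text
clock: 5.5
eef_pos: [449.2, -56.9, 64.5]
tcp_rot: [3.141, -0.003, -0.036]
contact_force: [1.2, -0.7, 0.7]
opening: -0.004
grasp_force: 0.7
```

>>> {"name": "carry_out", "arguments": {"targets": [{"dp": [0.1, -3.8, 0], "yaw": 2}, {"dp": [0.3, -7.7, 0], "yaw": 4}, {"dp": [0.6, -11.5, 0], "yaw": 6}, {"dp": [1.1, -15.3, 0], "yaw": 8}, {"dp": [1.7, -19.1, 0], "yaw": 10}, {"dp": [2.4, -22.9, 0], "yaw": 12}, {"dp": [3.3, -26.6, 0], "yaw": 14}, {"dp": [4.3, -30.3, 0], "yaw": 16}, {"dp": [5.4, -34, 0], "yaw": 18}, {"dp": [6.6, -37.6, 0], "yaw": 20}]}}

```text
clock: 6.75
eef_pos: [456.8, -19.5, 64.4]
tcp_rot: [-3.141, -0.002, -0.385]
contact_force: [0.0, -1.2, 0.4]
opening: -0.001
grasp_force: 0.7
```

```bash
python3 - <<'E'
from h import *
rows([fp(158),fp(155),fp(152),fp(150),fp(148)]);s=cross();t=cross('top',(322,175,375,250))
a=cv2.resize(t[150:280,250:420],(680,520),interpolation=2);cv2.imwrite('pics/c3.png',a[:,:,::-1])
E
```

```text
t 6.75 now [456.8 -19.5  64.4] -22.0 F [ 0.  -1.2  0.4]
[-0.3, 0.2, 0.4] -0.0
[-0.1, -5.5, 0.4] 3.0
[0.3, -11.3, 0.4] 6.0
[0.8, -15.1, 0.4] 8.0
[1.4, -18.9, 0.4] 10.0
scene [282.2 267.2] [280, 264, 7, 7, 20] [618.3 -64.7] r 59.9 ang -3.7
```

View pics/c3.png

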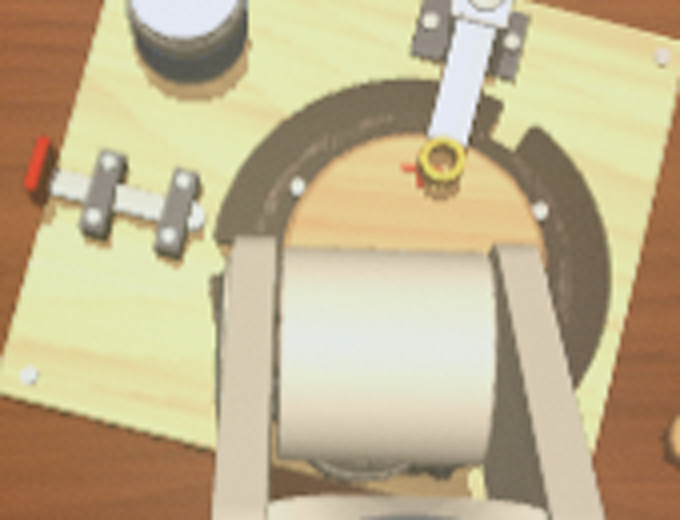

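The top crop shows the slot at (220,262) still about 10 degrees short of the bolt nose line, and the cross just left of the bush at (412,168). Going on 8 degrees, then checking.

>>> {"name": "carry_out", "arguments": {"targets": [{"dp": [0.1, -3.8, 0], "yaw": 2}, {"dp": [0.3, -7.7, 0], "yaw": 4}, {"dp": [0.6, -11.4, 0], "yaw": 6}, {"dp": [0.9, -15.2, 0], "yaw": 8}, {"dp": [0.9, -15.2, 0], "yaw": 8}]}}

```text
clock: 7.48
eef_pos: [462.8, -5.6, 63.8]
tcp_rot: [-3.141, -0.001, -0.523]
contact_force: [0.7, -0.4, -0.0]
opening: 0.001
grasp_force: 0.0
```

```bash
python3 - <<'E'
from h import *
rows([fp(150),fp(148)]);s=cross();t=r.grab_frame('top')
a=cv2.resize(t[165:255,250:350],(400,360),interpolation=2);b=cv2.resize(s[210:310,240:390],(600,400),interpolation=2)
b[:0]=0;p=np.zeros((580,800,3),np.uint8);p[:360,:400]=a;p[:267,400:]=cv2.resize(b,(400,267));p[280:580,400:]=cv2.resize(s[245:305,330:400],(400,300),interpolation=2);cv2.imwrite('pics/c4.png',p[:,:,::-1])
E
```

```text
t 7.47 now [462.8  -5.6  63.8] -29.9 F [ 0.7 -0.4 -0. ]
[0.5, 0.0, -0.2] 0.1
[0.5, -3.8, -0.2] 2.1
```

View pics/c4.png

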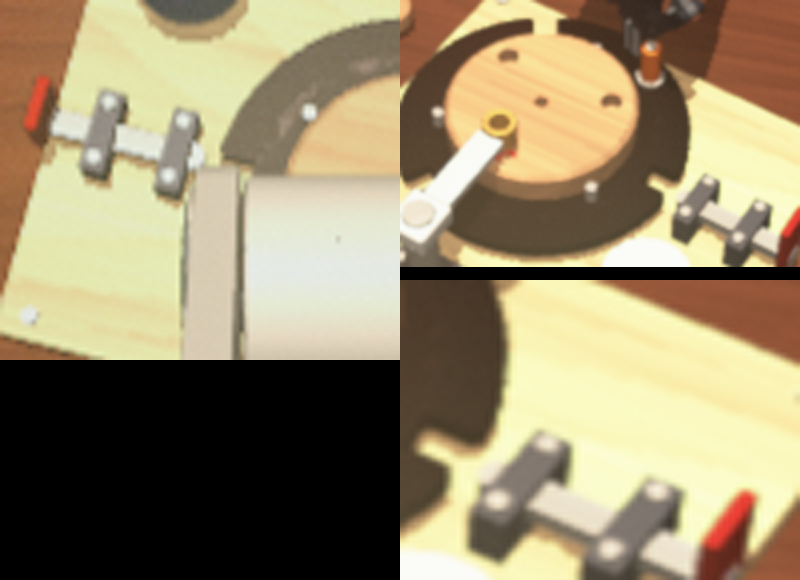

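The crops show the slot at scene (338.4,279.4) nearly in line with the bolt bar (359.8,290.4)–(376.4,298.6). The cross is mostly hidden under the bush, and the peg top is at (334.1,227.6).

```bash
python3 - <<'E'
from h import *
for k,uv,z in(('hole',(240+141/2.667-.3,210+101/2.667-.3),73),('peg',(333.8,227.3),82),('slot',(338.2,279.2),42),('b1',(359.6,290.2),42),('b2',(376.2,298.4),42)):
    p=ray('scene',uv,z);d=p-C;print(k,p.round(1),np.linalg.norm(d).round(1),np.degrees(np.arctan2(d[1],d[0])).round(2))
E
```

```text
hole [559.5 -60.7] 1.0 8.48
peg [482.8  12. ] 105.0 136.14
slot [591.4  53.6] 119.1 73.94
b1 [606.6 105.6] 173.2 73.87
b2 [617.3 144.7] 213.8 74.04
```

>>> {"name": "carry_out", "arguments": {"targets": [{"dp": [0, -0.8, 0], "yaw": 0.4}, {"dp": [0, -1.6, 0], "yaw": 0.8}, {"dp": [0, -1.6, 0], "yaw": 0.8}, {"dp": [1, 4, 0], "yaw": 0}, {"dp": [-2, 14, 0], "yaw": 0}, {"dp": [-2, 14, -40], "yaw": 0}, {"dp": [-2, 14, -90], "yaw": 0}, {"dp": [-2, 14, -90], "yaw": 0}]}}

```text
clock: 8.57
eef_pos: [455.4, -17.2, 156.4]
tcp_rot: [-3.139, -0.006, -0.524]
contact_force: [0.6, 0.2, -0.6]
opening: 0.004
grasp_force: 0.0
```

```bash
python3 - <<'E'
from h import *
u=np.array([np.cos(np.radians(74.5)),np.sin(np.radians(74.5))])
rows([(*(C+280*u),150,-15.4),(*(C+280*u),62,-15.4)])
E
```

```text
t 8.57 now [455.4 -17.2 156.4] -30.0 F [ 0.6  0.2 -0.6]
[40.7, -284.9, 6.4] -14.6
[40.7, -284.9, 94.4] -14.6
```

>>> {"name": "carry_out", "arguments": {"targets": [{"dp": [40.7, -285, 0], "yaw": -14.6}, {"dp": [40.7, -285, 0], "yaw": -14.6}, {"dp": [40.7, -285, 0], "yaw": -14.6}, {"dp": [40.7, -285, 0], "yaw": -14.6}, {"dp": [40.7, -285, 0], "yaw": -14.6}, {"dp": [40.7, -285, 0], "yaw": -14.6}, {"dp": [40.7, -285, 0], "yaw": -14.6}, {"dp": [40.7, -285, 50], "yaw": -14.6}, {"dp": [40.7, -285, 93], "yaw": -14.6}, {"dp": [40.7, -285, 93], "yaw": -14.6}]}}

```text
clock: 9.82
eef_pos: [628.0, 207.4, 57.1]
tcp_rot: [3.137, 0.006, -0.27]
contact_force: [0.6, -0.6, 0.5]
opening: 0.0
grasp_force: 0.0
```

```bash
python3 - <<'E'
from h import *
u=np.array([np.cos(np.radians(74.5)),np.sin(np.radians(74.5))])
rows([(*(C+k*u),62,-15.4) for k in(280,254,240,234,228)])
t=r.grab_frame('top');s=r.grab_frame('scene')
p=np.zeros((400,800,3),np.uint8);p[:,:400]=cv2.resize(t[155:255,250:350],(400,400),interpolation=2);p[:,400:]=cv2.resize(s[220:320,310:410],(400,400),interpolation=2);cv2.imwrite('pics/c5.png',p[:,:,::-1])
E
```

```text
t 9.82 now [628.  207.4  57.1] -15.5 F [ 0.6 -0.6  0.5]
[4.7, -3.0, -4.9] -0.1
[4.7, 23.0, -4.9] -0.1
[4.7, 37.0, -4.9] -0.1
[4.7, 43.0, -4.9] -0.1
[4.7, 49.0, -4.9] -0.1
```

View pics/c5.png

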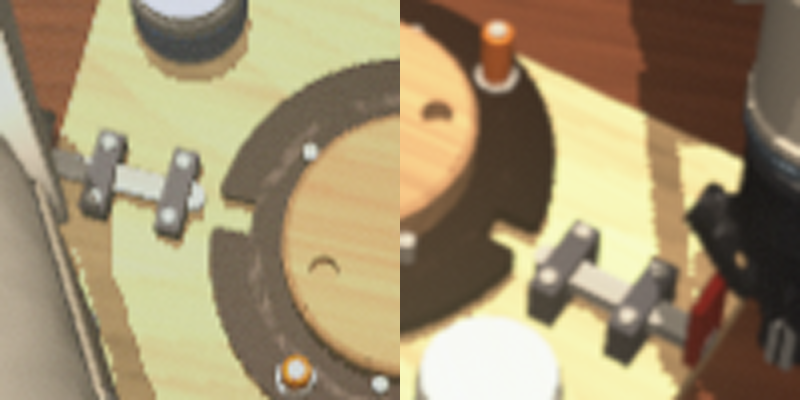

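Left (top) crop: slot mouth corners (225,195) and (215,232), bolt nose (198,198), peg (295,367). Right (scene) crop: fingertips just outside the tab, slot (505,240), nose (545,258). I'll check the residual angle from both views.

```bash
python3 - <<'E'
from h import *
T=lambda u,v,z:ray('top',(250+u/4-.4,155+v/4-.4),z)
S=lambda u,v,z:ray('scene',(310+(u-400)/4-.4,220+v/4-.4),z)
for k,p in dict(Tslot=T(220,213.5,42),Tnose=T(198,198,40),Tbar=T(130,180,42),Tpeg=T(295,367,82),Sslot=S(503,240,42),Sbar=S(590,281,42),Sbar2=S(670,320,42),Speg=S(497,30,82)).items():
    d=p-C;print(k,p.round(1),np.linalg.norm(d).round(1),np.degrees(np.arctan2(d[1],d[0])).round(2))
E
```

```text
Tslot [584.7  56.9] 120.6 77.45
Tnose [595.2  70.6] 136.4 74.39
Tbar [606.9 112.7] 180.1 74.42
Tpeg [483.1  12.7] 105.3 135.76
Sslot [594.3  48. ] 114.5 71.78
Sbar [607.3 100.2] 168.2 73.14
Sbar2 [619.8 147.3] 216.9 73.59
Speg [482.2  11.9] 105.4 136.39
```

Peg and slot stand within about 2° of right, which is inside the flared mouth's capture range. I'll push the bolt gently in short calls and watch the force.

>>> {"name": "carry_out", "arguments": {"targets": [{"dp": [4.7, 6, -5], "yaw": 0}, {"dp": [4.7, 14, -5], "yaw": 0}, {"dp": [4.7, 20, -5], "yaw": 0}, {"dp": [4.7, 23, -5], "yaw": 0}, {"dp": [4.7, 26, -5], "yaw": 0}, {"dp": [4.7, 29, -5], "yaw": 0}, {"dp": [4.7, 31, -5], "yaw": 0}, {"dp": [4.7, 33, -5], "yaw": 0}]}}

```text
clock: 10.92
eef_pos: [627.2, 176.9, 65.2]
tcp_rot: [-3.141, 0.0, -0.269]
contact_force: [-0.1, 2.4, -1.1]
opening: -0.003
grasp_force: 1.1
```

```bash
python3 - <<'E'
from h import *
u=np.array([np.cos(np.radians(74.5)),np.sin(np.radians(74.5))])
s=r.sense();print((s['eef_pos'][:2]-C)@u)
rows([(*(C+k*u),62,-15.4) for k in(245,240,234,228)])
E
```

```text
247.39498930011646
t 10.93 now [627.2 176.9  65.2] -15.4 F [-0.1  2.4 -1.1]
[-2.7, 2.4, 3.2] -0.0
[-2.7, 7.4, 3.2] -0.0
[-2.7, 13.4, 3.2] -0.0
[-2.7, 19.4, 3.2] -0.0
```

>>> {"name": "carry_out", "arguments": {"targets": [{"dp": [0, 1.5, 0], "yaw": 0}, {"dp": [0, 3, 0], "yaw": 0}, {"dp": [0, 4.5, 0], "yaw": 0}, {"dp": [0, 6, 0], "yaw": 0}]}}

```text
clock: 11.42
eef_pos: [625.5, 170.8, 65.2]
tcp_rot: [3.142, 0.0, -0.269]
contact_force: [-0.2, 2.3, -0.8]
opening: 0.002
grasp_force: 1.0
```

>>> {"name": "carry_out", "arguments": {"targets": [{"dp": [0, 1, 0], "yaw": 0}, {"dp": [0, 2, 0], "yaw": 0}]}}

```text
clock: 11.68
eef_pos: [625.0, 168.9, 65.3]
tcp_rot: [3.142, 0.0, -0.269]
contact_force: [-0.4, 2.0, -0.8]
opening: -0.001
grasp_force: 1.0
```

Force remains about 2 N past the rim position, so the bolt has entered the slot.

>>> {"name": "carry_out", "arguments": {"targets": [{"dp": [0, 1.5, 0], "yaw": 0}, {"dp": [0, 3, 0], "yaw": 0}, {"dp": [0, 4.5, 0], "yaw": 0}, {"dp": [0, 6, 0], "yaw": 0}, {"dp": [0, 7, 0], "yaw": 0}]}}

```text
clock: 12.3
eef_pos: [623.1, 162.0, 65.3]
tcp_rot: [3.141, 0.0, -0.269]
contact_force: [-0.7, 2.7, -2.1]
opening: -0.001
grasp_force: 1.3
```

>>> {"name": "carry_out", "arguments": {"targets": [{"dp": [0, 1, 0], "yaw": 0}, {"dp": [0, 2, 0], "yaw": 0}]}}

```text
clock: 12.55
eef_pos: [622.6, 160.2, 65.3]
tcp_rot: [3.142, 0.0, -0.269]
contact_force: [-1.1, 3.0, -0.8]
opening: -0.003
grasp_force: 1.3
```

>>> {"name": "carry_out", "arguments": {"targets": [{"dp": [0, 0.7, 0], "yaw": 0}, {"dp": [0, 1.5, 0], "yaw": 0}]}}

```text
clock: 12.8
eef_pos: [622.2, 158.8, 65.3]
tcp_rot: [3.142, 0.0, -0.269]
contact_force: [-1.3, 2.7, -0.7]
opening: -0.001
grasp_force: 1.3
```

>>> {"name": "carry_out", "arguments": {"targets": [{"dp": [0, 0.7, 0], "yaw": 0}, {"dp": [0, 1.5, 0], "yaw": 0}]}}

```text
clock: 13.05
eef_pos: [621.9, 157.4, 65.3]
tcp_rot: [3.142, 0.0, -0.269]
contact_force: [-0.8, 2.5, -1.5]
opening: -0.001
grasp_force: 1.3
```

>>> {"name": "carry_out", "arguments": {"targets": [{"dp": [0, 0.7, 0], "yaw": 0}, {"dp": [0, 1.5, 0], "yaw": 0}]}}

```text
clock: 13.3
eef_pos: [621.7, 156.6, 65.3]
tcp_rot: [-3.14, -0.0, -0.27]
contact_force: [0.4, 8.2, -2.9]
opening: -0.0
grasp_force: 4.3
```

The force jumped to 8 N and the motion stalled, so the tab is against the keeper. Backing off and checking.

>>> {"name": "carry_out", "arguments": {"targets": [{"dp": [0, -10, 0], "yaw": 0}, {"dp": [0, -40, 0], "yaw": 0}, {"dp": [0, -60, -40], "yaw": 0}, {"dp": [0, -110, -90], "yaw": 0}, {"dp": [0, -150, -120], "yaw": 0}, {"dp": [0, -180, -120], "yaw": 0}, {"dp": [0, -180, -120], "yaw": 0}]}}

```text
clock: 14.18
eef_pos: [669.8, 331.7, 185.7]
tcp_rot: [-3.141, -0.001, -0.267]
contact_force: [0.3, -0.3, -0.3]
opening: -0.0
grasp_force: 0.0
```

```bash
python3 - <<'E'
from h import *
print(r.sense()['eef_pos'])
t=r.grab_frame('top');s=r.grab_frame('scene')
p=np.zeros((400,800,3),np.uint8);p[:,:400]=cv2.resize(t[150:280,250:380],(400,400),interpolation=2);p[:,400:]=cv2.resize(s[205:315,280:390],(400,400),interpolation=2) if 0 else cv2.resize(s[195:325,260:390],(400,400),interpolation=2);cv2.imwrite('pics/c6.png',p[:,:,::-1])
E
```

```text
[669.79504948 331.65623437 185.71749119]
```

View pics/c6.png

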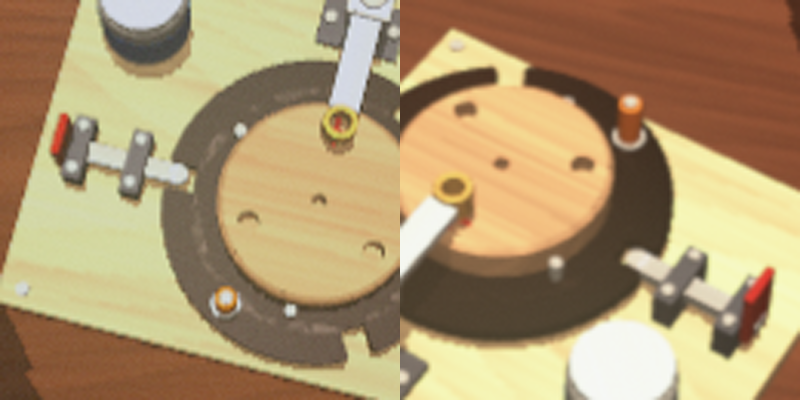

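Tab is against the keeper at (62,135), the bolt nose is inside the slot at (180,173), and red shows through the bush hole at (340,124).

```bash
python3 -c "
from rig import r
print(r.sign_off())"
```

```text
the job is handed in; nothing more can be done
None
```

The job is handed in, though sign-off returned no verdict: the final pictures show the bolt home in the right slot, the red cross under the bush, and the lamp base still seated, after about 14 of the 54 s.

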